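# Point out the bottle left open, then flip its cap shut

### The job

One of the yellow-capped bottles in the carton was left open. First show the checker which one: point with your fingertips just above its open mouth, touching neither bottle nor lid, and stay there for two seconds; then swing its flip lid over with a fingertip and press it fully shut, without crushing the thin bottle or lifting it out of its pocket. Leave the other bottles shut and standing, and everything else where it is.

Things in the scene. Friction and masses are not known exactly. Their poses are not given: they have to be found in the camera images.
- bottle_open: The bottle that was left open: clear, oval body 65 mm (x) by 96 mm (y), light (70 to 130 g), standing in a pocket of the carton, with a yellow flip cap of 36 mm diameter whose lid stands open. Origin at the centre of its underside; z up. The lid is hinged on the +x side of the cap and opens upward and over to +x. Its underside stands on the carton's floor, 5 mm above the worktop. It is any one of the three bottles in the carton's far row.
- bottle_open_mouth (a point): Centre of the mouth of the open bottle, on its axis at the top of its fixed cap, 202 mm above its underside; axes as the bottle's.
- lid_edge (a point): Middle of the free edge of the open bottle's lid, the point farthest from the hinge; it moves with the lid. The lid is a round yellow disc, 34 mm across and 10 mm thick (lid shut: it covers 201 to 211 mm above the bottle's underside; its hinge line runs along the bottle's y, 17 mm to +x of the axis and 202 mm up).
- bottle_open_flip (a joint): Hinge of that lid, rad: 0 = shut flat on the mouth, pi/2 = lid upright, at most 2.36; starts between 1.75 and 2.3. No spring: the lid stays where it is left, moves with a light drag that grows with speed (about 0.05 N m at 1 rad/s: swing it slowly), and is pushed over from its back (+x side) and pressed down.
- carton: Fixed open-topped cardboard carton with partitions, 152 mm (x) by 319 mm (y), outer walls 110 mm high with turned-down flaps, floor 5 mm thick, partitions 100 mm high; 2 by 3 pockets of 70 by 101 mm, pitch 74 mm (x) and 105 mm (y). Origin at the centre of its underside, z up. The far row (+x) holds the three yellow-capped bottles, the near row two clear-capped ones and an empty pocket; all bottles are aligned with the carton.
- bottle_b: Another bottle of the same kind and size as the open one (65 x 96 x 211 mm), in the carton's far row with its yellow cap already shut. Origin at the centre of its underside.
- bottle_b_flip (a joint): Hinge of that bottle's lid, rad; 0 = shut, as it starts and must stay.
- bottle_c: Another bottle of the same kind and size as the open one (65 x 96 x 211 mm), in the carton's far row with its yellow cap already shut. Origin at the centre of its underside.
- bottle_c_flip (a joint): Hinge of that bottle's lid, rad; 0 = shut, as it starts and must stay.
- bottle_d: Clear oval bottle with a clear cap that does not open, 65 x 96 x 196 mm, in the carton's near row. Origin at the centre of its underside.
- bottle_e: Clear oval bottle with a clear cap that does not open, 65 x 96 x 196 mm, in the carton's near row. Origin at the centre of its underside.
- order_pad: Blue spiral notebook, 210 x 152 x 14 mm, lying right of the carton with a marker pen on it (the pen lies up to 16 mm above it). Origin at the centre of its underside.
- marker: Black and white marker pen, 135 mm long and 16 mm thick, lying on the notebook. Origin at the centre of its underside.
- funnel: Blue plastic funnel, 120 mm wide and 114 mm high, standing on its rim at the near right. Origin at the centre of its underside.
Mind the look-alikes: they are no part of the job. What is shaped like the bottle_e but green is not meant.

How it is judged:
By the outcome, as a careful person would: the job done as asked, in the order asked, and still so for the second after the job is handed in, with the robot touching nothing.
It also fails if it takes over 48 s, if anything falls off the work surface, if the arm or the gripper's body presses on something with over 40 N, if the wrist force passes 120 N, or if a joint passes its speed limit or range.

### The arm

A 6-joint arm with a two-finger parallel gripper is mounted at the origin on a cart in front of the work surface, level with it; the furniture and walls round the work are solid. World frame = base frame: x ahead of the robot, y to its left, z up, the work surface at z = 0. Lengths are in m, angles in rad, forces in N, time in s.
With the tool pointing down it reaches from about 0.35 to 0.975 m from the base axis. Payload 7.1 kg.
Tool frame: the origin (TCP) lies midway between the tips of the shut fingers; the grasp point (between the pads) lies 19 mm behind it; z points along the fingers, x is the direction in which the jaws open and shut, and the axes are right-handed (so a half turn about z gives the same grasp; the last joint's range is limited). The gripper opens to 88 mm and grips with 3 to 60 N. Pads are 20 mm wide; open, the fingers measure 115 mm over their backs; the gripper's body (75 mm by 178 mm) begins 61 mm behind the grasp point.
Start: joints at [1.185, 0.423, 1.63, -0, 1.089, -0.019], TCP at [0.224, 0.583, 0.223] pointing down, gripper open.
Joint ranges: [-3, 3], [-0.9, 2.11], [0.09, 2.58], [-1.31, 4.45], [0.11, 2.69], [-2.54, 2.54]. Speed limits (rad/s): [2.39, 2.39, 3.01, 3.14, 3.14, 3.14].

### API

Orientations are given as a unit quaternion [w, x, y, z].
In Python, from station import move_pose, movel, movej, command_gripper, wait, inverse_kinematics, read_camera, camera_info, MotionError, job_done, get_time, get_joint_pos, get_qvel, get_effort, get_tcp_pos, get_ee_rot, get_ft_force, get_ft_torque, get_grip_width gives the robot as it stands. Calls block until the motion is done:
- move_pose(position, orientation): joint-space move of the TCP to a pose.
- movel(position, frame=None, v=0.15, until_force=None): straight line of the TCP; frame=None keeps the orientation; v is the mean speed in m/s. With until_force (N) it stops when the force on the tool has changed by that much, and returns True; else False.
- movej(angles): joint-space move.
- command_gripper(opening): opening from 0.0 (shut) to 1.0 (fully open); the grip force is fixed at half the most; returns when the fingers have stopped.
- wait(seconds).
- inverse_kinematics(position, orientation): joint angles nearest the present ones, or None.
- read_camera(name): name is "scene" or "top"; returns the picture (400x640x3 uint8, red, green, blue); there is no depth.
- camera_info(name): a dict with "intrinsics" (3x3 intrinsics, pixels), "T" (4x4, takes a point from camera to world coordinates). Camera axes: x right, y up, looking along -z (the intrinsics and any distortion apply to the point x, -y, -z); pixel columns grow to the right and rows downward; lengths in m; the calibration is good to about 2 mm. A picture is of the moment at which its call begins. camera_info takes no time and is no camera call.
A pose or a line that the arm cannot do raises MotionError and nothing moves.
- job_done(): hands the job in, once; it reports no verdict.
Readings, each from a call of its own:
- get_time(): time.
- get_joint_pos(): joint angles.
- get_qvel(): joint speeds.
- get_effort(): joint torques, N m.
- get_tcp_pos(): TCP position.
- get_ee_rot(): TCP orientation.
- get_ft_force(): force on the tool from outside, world axes, zero at the start.
- get_ft_torque(): the same for the moment, N m.
- get_grip_width(): opening from 0.0 (shut) to 1.0 (fully open).
Only numpy, scipy, OpenCV 4.12 (cv2) and the standard library are available. Lean on these libraries where they do the work, as an engineer would, in place of code of your own. Each camera call takes 0.05 s, during which the arm holds its last target.

## Working session

There is one attempt and no reset: what is moved stays moved. The work goes in short steps, each a Python script; the robot and the scene stay as the last script left them, time stands still between calls to the robot, and variables do not carry over. Pictures are saved under pics/ and viewed, and the job is handed in when it is done.

```bash
mkdir -p pics; ls
python3 - <<'E'
from station import *
import cv2
for n in("scene","top"):
    im=read_camera(n); cv2.imwrite(f"pics/{n}0.png",im[:,:,::-1]); i=camera_info(n); print(n,i)
print(get_time(),get_ee_rot(),get_tcp_pos(),get_grip_width())
E
```

```text
pics
scene {'intrinsics': array([[398.10784624,   0.        , 318.70894961],
       [  0.        , 398.10784624, 200.50875889],
       [  0.        ,   0.        ,   1.        ]]), 'T': array([[ 0.60201381,  0.35345252, -0.71599629, -0.11161797],
       [-0.7984575 ,  0.27400713, -0.53608369, -0.58435967],
       [ 0.00670796,  0.89442239,  0.44717289,  0.57152917],
       [ 0.        ,  0.        ,  0.        ,  1.        ]])}
top {'intrinsics': array([[447.69449319,   0.        , 324.5650928 ],
       [  0.        , 447.69449319, 194.12840588],
       [  0.        ,   0.        ,   1.        ]]), 'T': array([[ 0.26140569,  0.85598039, -0.44605453,  0.04551819],
       [-0.96520353,  0.23517144, -0.11435274, -0.2168161 ],
       [ 0.00701558,  0.46042586,  0.88767044,  1.08531865],
       [ 0.        ,  0.        ,  0.        ,  1.        ]])}
0.1 [ 3.86800608e-04  8.24209481e-01  5.66284592e-01 -5.85362885e-04] [0.22392786 0.58296432 0.22198361] 1.0050275522126788
```

View pics/scene0.png

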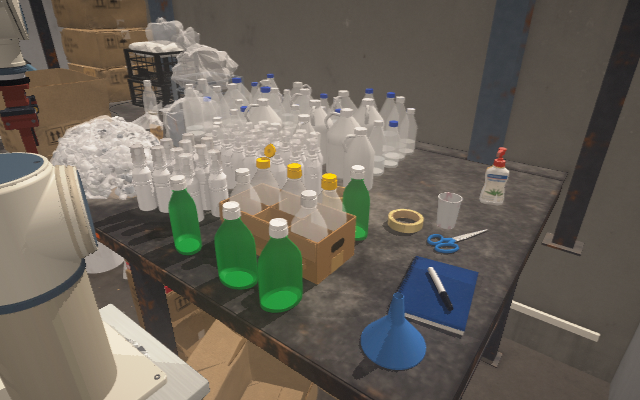

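View pics/top0.png

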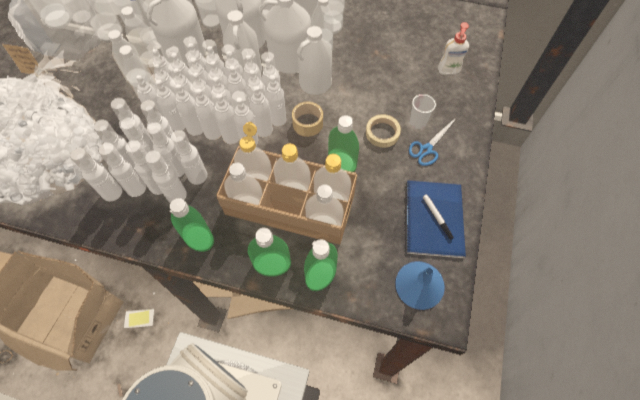

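The pictures show three yellow caps in the far row. The left one, at scene about (265,157) and top about (248,138), has its lid standing open. I'll zoom in and measure next.

```bash
cat > h.py <<'E'
from station import *
import numpy as np, cv2
def proj(n,P):
    i=camera_info(n);T=i['T'];c=(np.asarray(P,float)-T[:3,3])@T[:3,:3]
    K=i['intrinsics'];return np.array([K[0,0]*c[0]/-c[2]+K[0,2],K[1,1]*-c[1]/-c[2]+K[1,2]])
def ray(n,uv):
    i=camera_info(n);T=i['T'];K=i['intrinsics']
    d=np.array([(uv[0]-K[0,2])/K[0,0],-(uv[1]-K[1,2])/K[1,1],-1]);d=T[:3,:3]@d
    return T[:3,3],d/np.linalg.norm(d)
def onz(n,uv,z):
    o,d=ray(n,uv);return o+d*(z-o[2])/d[2]
def tri(a,b):
    o1,d1=ray("scene",a);o2,d2=ray("top",b)
    s=np.linalg.lstsq(np.c_[d1,-d2],o2-o1,rcond=None)[0];p,q=o1+d1*s[0],o2+d2*s[1]
    return (p+q)/2,np.linalg.norm(p-q)
E
python3 - <<'E'
from h import *
for n,(x,y,w,h) in {"scene":(230,130,130,80),"top":(210,110,160,140)}.items():
    im=cv2.imread(f"pics/{n}0.png")
    hsv=cv2.cvtColor(im,cv2.COLOR_BGR2HSV);m=cv2.inRange(hsv,(18,150,120),(32,255,255))
    k,l,s,c=cv2.connectedComponentsWithStats(m)
    for a,b in zip(s[1:],c[1:]):
        if a[4]>20: print(n,a,b)
    f=5 if n=="top" else 6
    f=min(f,800//w,600//h); cv2.imwrite(f"pics/{n}0z.png",cv2.resize(im[y:y+h,x:x+w],None,fx=f,fy=f,interpolation=cv2.INTER_CUBIC)); print(f)
E
```

```text
scene [264 144  12  13 114] [269.64035088 150.50877193]
scene [257 157  13  12 134] [262.94029851 162.50746269]
scene [287 163  15  16 197] [294.1319797  170.47208122]
scene [322 173  15  17 231] [328.98268398 181.15151515]
6
4
```

View pics/scene0z.png

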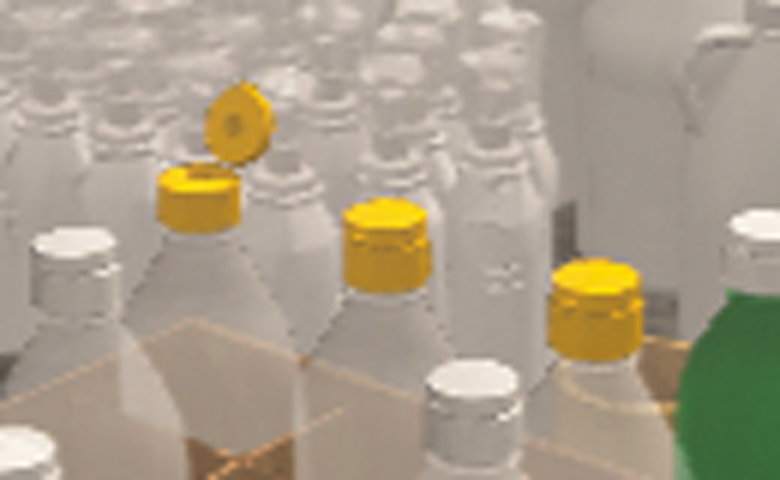

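View pics/top0z.png

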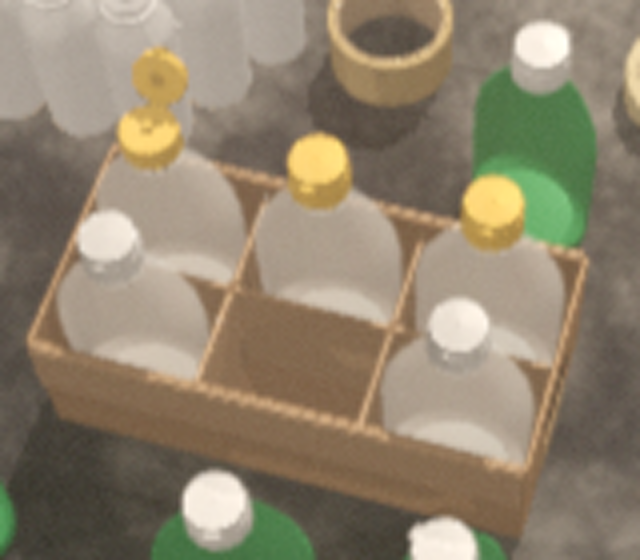

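Run:
```python
from h import *
im=cv2.imread("pics/top0.png");hsv=cv2.cvtColor(im,cv2.COLOR_BGR2HSV)
for u,v in((290,152),(334,160),(250,130),(246,145)): print(hsv[v,u])
m=cv2.inRange(hsv,(15,170,150),(35,255,255))
k,l,s,c=cv2.connectedComponentsWithStats(m)
for a,b in zip(s[1:],c[1:]):
    if a[4]>10: print(a,b)
```

```text
[ 21 132 255]
[ 22 131 255]
[ 19 137 173]
[ 21 131 255]
```

Run:
```python
from h import *
S={'O':(230+200/6,130+174/6),'B':(230+385/6,130+217/6),'C':(230+597/6,130+280/6),'lid':(230+237/6,130+124/6)}
t={'O':(210+149/4,110+126/4),'B':(210+318/4,110+157/4),'C':(210+494/4,110+200/4),'lid':(210+160/4,110+77/4)}
for k in S:
    z=.207 if k=='O' else .216
    print(k,tri(S[k],t[k]), '' if k=='lid' else (onz('scene',S[k],z),onz('top',t[k],z)))
im=cv2.imread("pics/top0.png");hsv=cv2.cvtColor(im,cv2.COLOR_BGR2HSV)
m=cv2.inRange(hsv,(15,105,110),(28,255,255))
k,l,s,c=cv2.connectedComponentsWithStats(m)
for a,b in zip(s[1:],c[1:]):
    if a[4]>30 and 220<b[0]<360: print(a,b)
```

```text
O (array([0.57273463, 0.10726747, 0.20836639]), np.float64(0.0007504631867345575)) (array([0.57574607, 0.10978998, 0.207     ]), array([0.57322567, 0.10797762, 0.207     ]))
B (array([0.5748389 , 0.00450454, 0.21326699]), np.float64(0.0006426089478099152)) (array([5.69219538e-01, 8.73819553e-05, 2.16000000e-01]), array([0.5734558 , 0.00362006, 0.216     ]))
C (array([ 0.57384816, -0.10130532,  0.21354977]), np.float64(0.00021272095603710922)) (array([ 0.56928584, -0.10464256,  0.216     ]), array([ 0.57227503, -0.10156011,  0.216     ]))
lid (array([0.59699899, 0.10698176, 0.22433049]), np.float64(4.678935911106112e-05)) 
[239 122  18  30 357] [248.10084034 137.40336134]
[282 143  16  19 257] [289.34241245 152.18287938]
[325 154  16  19 248] [332.61290323 162.7983871 ]
[227 208  17  10  46] [235.15217391 213.30434783]
[244 213  43  17 151] [264.8013245  220.87417219]
[286 223  38  15 143] [304.81818182 231.27272727]
[325 234  17   8  47] [333.40425532 237.9787234 ]
```

Run:
```python
from h import *
for n,(x,y,w,h) in {"scene":(120,70,200,120),"top":(90,40,200,120)}.items():
    im=cv2.imread(f"pics/{n}0.png")
    cv2.imwrite(f"pics/{n}0y.png",cv2.resize(im[y:y+h,x:x+w],None,fx=4,fy=4,interpolation=cv2.INTER_CUBIC))
```

```text
(no output)
```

View pics/scene0y.png

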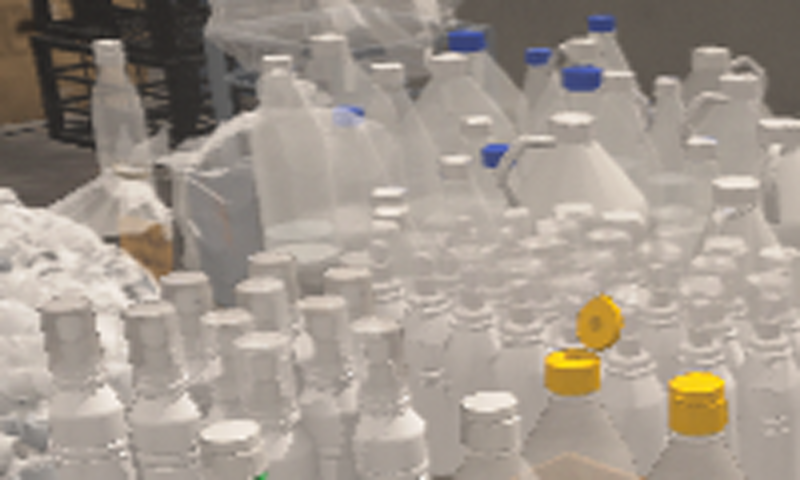

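View pics/top0y.png

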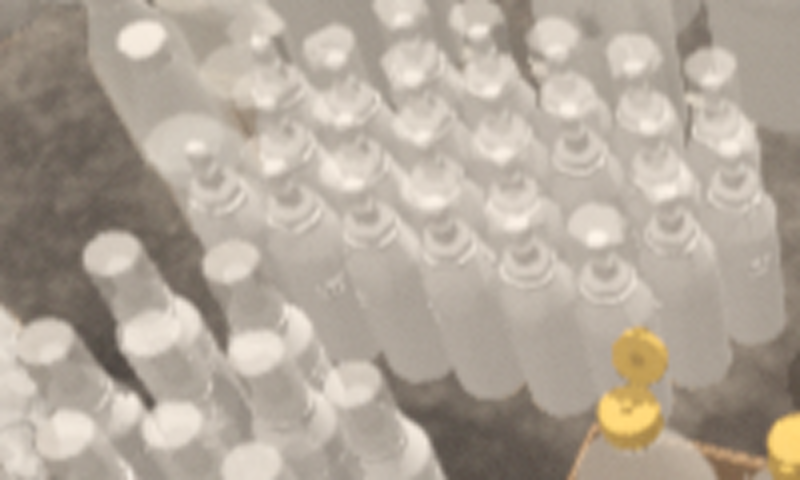

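Run:
```python
from h import *
top=(90+597/4,40+228/4)
for b in((625,385),(560,395)):
    print(onz('top',(90+b[0]/4,40+b[1]/4),0.0))
for z in(.12,.16,.18,.2,.22,.24): 
    p=onz('top',top,z); print(z,p,(proj('scene',p)-[120,70])*4)
for y,x in((.147,.574),(.0,.574)): pass
# spray bottle to left nearest (355,385)
for z in(.16,.2,.24):
    p=onz('top',(90+355/4,40+385/4),z); print(z,p,(proj('scene',p)-[120,70])*4)
q=[0,2**-.5,2**-.5,0]
for P in([.572,.108,.3],[.572,.108,.222],[.66,.108,.28],[.65,.108,.222]):
    print(P,[ (None if r is None else np.round(r,2)) for r in (inverse_kinematics(P,qq) for qq in (q,[0,2**-.5,-2**-.5,0],[0,1,0,0]))])
```

```text
[0.71419872 0.19355951 0.        ]
[0.69332023 0.23614335 0.        ]
0.12 [0.75740764 0.21048904 0.12      ] [648.97583506 367.79488429]
0.16 [0.72790901 0.19278276 0.16      ] [638.64670094 334.40678365]
0.18 [0.71315969 0.18392962 0.18      ] [633.16304627 316.68130815]
0.2 [0.69841038 0.17507648 0.2       ] [627.44877404 298.21037981]
0.22 [0.68366106 0.16622334 0.22      ] [621.48902368 278.94596302]
0.24 [0.66891175 0.15737019 0.24      ] [615.2676298  258.83580445]
0.16 [0.57097803 0.29476976 0.16      ] [385.92128158 363.25495142]
0.2 [0.54826327 0.27265475 0.2       ] [374.95434372 325.14846451]
0.24 [0.52554851 0.25053974 0.24      ] [363.02822537 283.70914217]
[0.572, 0.108, 0.3] [array([ 0.17,  0.28,  1.65, -0.  ,  1.21, -1.4 ]), array([ 0.17,  0.28,  1.65, -0.  ,  1.21,  1.74]), array([ 0.17,  0.28,  1.65, -0.  ,  1.21,  0.17])]
[0.572, 0.108, 0.222] [array([ 0.17,  0.36,  1.73, -0.  ,  1.05, -1.4 ]), array([ 0.17,  0.36,  1.73, -0.  ,  1.05,  1.74]), array([ 0.17,  0.36,  1.73, -0.  ,  1.05,  0.17])]
[0.66, 0.108, 0.28] [array([ 0.14,  0.43,  1.47, -0.  ,  1.23, -1.43]), array([ 0.14,  0.43,  1.47, -0.  ,  1.23,  1.72]), array([ 0.14,  0.43,  1.47, -0.  ,  1.23,  0.14])]
[0.65, 0.108, 0.222] [array([ 0.15,  0.47,  1.55, -0.  ,  1.12, -1.42]), array([ 0.15,  0.47,  1.55, -0.  ,  1.12,  1.72]), array([ 0.15,  0.47,  1.55, -0.  ,  1.12,  0.15])]
```

Run:
```python
from h import *
q=[0,2**-.5,2**-.5,0]
p=get_tcp_pos(); movel([p[0],p[1],.36],v=.25)
command_gripper(0.0)
move_pose([.572,.108,.34],q); print(get_time(),get_tcp_pos(),get_grip_width())
movel([.572,.108,.25],v=.15)
print(get_time(),get_tcp_pos(),get_ft_force())
for n in("scene","top"): cv2.imwrite(f"pics/{n}1.png",read_camera(n)[:,:,::-1])
a=cv2.imread("pics/scene1.png")[110:210,200:330];b=cv2.imread("pics/top1.png")[90:190,190:320]
cv2.imwrite("pics/m1.png",np.vstack([cv2.resize(i,None,fx=3,fy=3,interpolation=cv2.INTER_CUBIC) for i in(a,b)]))
```

```text
4.2583 [0.57191821 0.10873689 0.34004422] 0.0013792278255608105
5.0083 [0.57257458 0.10831056 0.25074809] [-0.51690245 -0.07342204  0.46011017]
```

View pics/m1.png

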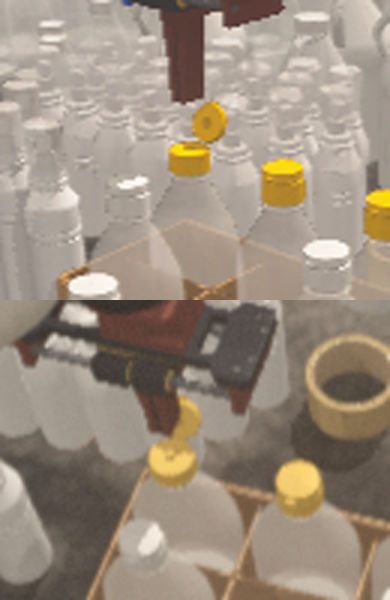

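The shut fingertips are centred over the open mouth, with the lid clear to +x. I'll go down to about 13 mm above it and hold.

Run:
```python
from h import *
movel([.572,.108,.220],v=.06); 
print(get_time(),get_tcp_pos(),get_ft_force())
wait(2.4)
print(get_time(),get_tcp_pos(),get_ft_force())
a=read_camera("scene")[110:210,200:330,::-1];b=read_camera("top")[90:190,190:320,::-1]
cv2.imwrite("pics/m2.png",np.vstack([cv2.resize(i,None,fx=3,fy=3,interpolation=cv2.INTER_CUBIC) for i in(a,b)]))
```

```text
5.7583 [0.57201637 0.10798605 0.21979692] [-0.0835149  -0.02820432  0.7381167 ]
8.1583 [0.57200683 0.10798347 0.21998757] [-0.04068341  0.53928521  0.25310283]
```

View pics/m2.png

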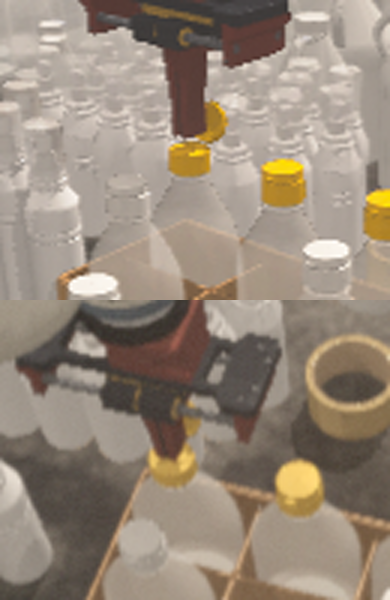

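The pointing is done: the tips held just above the mouth with no contact. Next I'll go over the lid to its back and push.

Run:
```python
from h import *
movel([.572,.108,.275],v=.12); movel([.650,.108,.275],v=.15); movel([.650,.108,.224],v=.1)
f0=get_ft_force()
hx,hz,R=.591,.207,.010
movel([.625,.108,.223],v=.03)
print(get_time(),get_ft_force()-f0)
movel([.611,.108,.224],v=.015)
print(get_time(),get_tcp_pos(),get_ft_force()-f0)
a=read_camera("scene")[110:210,200:330,::-1];b=read_camera("top")[90:190,190:320,::-1]
cv2.imwrite("pics/m3.png",np.vstack([cv2.resize(i,None,fx=3,fy=3,interpolation=cv2.INTER_CUBIC) for i in(a,b)]))
```

```text
11.175 [-0.40587448  0.21696046 -1.64172588]
12.2583 [0.6109084  0.10797669 0.22389396] [-0.25849108 -0.58623522 -0.04622198]
```

View pics/m3.png

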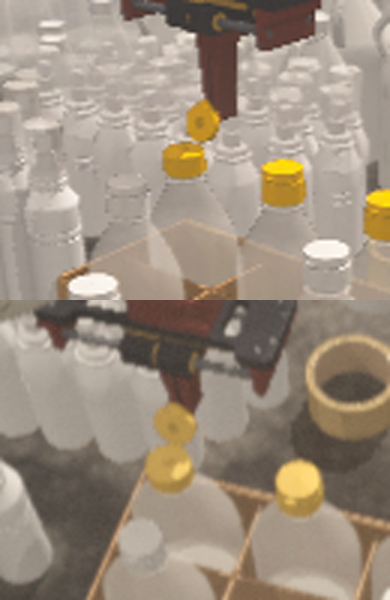

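The finger is now on the lid's back, the lid is close to upright, and the bottle has shifted only slightly. I'll continue along the arc.

Run:
```python
from h import *
f0=get_ft_force()
hx,hz=.587,.207
for th,r in((1.45,.018),(1.2,.022),(.95,.025),(.7,.026)):
    x=hx-r*np.cos(th)+.009*np.sin(th); z=hz+r*np.sin(th)+.009*np.cos(th)
    hit=movel([x+.010,.108,z],v=.015,until_force=12)
    print(th,hit,get_time(),np.round(get_tcp_pos(),4),np.round(get_ft_force()-f0,2))
    if hit: break
a=read_camera("scene")[110:210,200:330,::-1];b=read_camera("top")[90:190,190:320,::-1]
cv2.imwrite("pics/m4.png",np.vstack([cv2.resize(i,None,fx=3,fy=3,interpolation=cv2.INTER_CUBIC) for i in(a,b)]))
```

```text
1.45 False 13.0083 [0.6035 0.108  0.2259] [ 0.41  0.12 -0.12]
1.2 False 13.6917 [0.5972 0.108  0.2308] [ 0.15  0.   -0.54]
0.95 False 14.3667 [0.5894 0.108  0.2325] [-0.32 -0.58  0.09]
0.7 False 14.9917 [0.5825 0.108  0.2304] [-0.15 -0.25 -1.05]
```

View pics/m4.png

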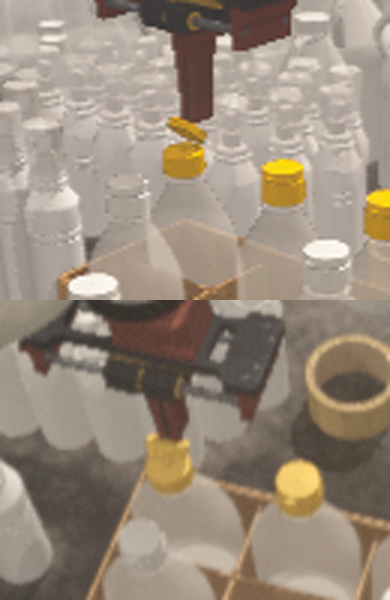

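The lid has swung past upright and stands at about 0.7 rad. I'll follow it down, then press in the middle.

Run:
```python
from h import *
f0=get_ft_force()
hx,hz=.587,.207
hit=False
for th,r in((.45,.026),(.2,.025),(.05,.024)):
    x=hx-r*np.cos(th)+.009*np.sin(th); z=hz+r*np.sin(th)+.009*np.cos(th)
    hit=movel([x+.010,.108,z],v=.015,until_force=10)
    print(th,hit,get_time(),np.round(get_tcp_pos(),4),np.round(get_ft_force()-f0,2))
    if hit: break
if not hit:
    p=get_tcp_pos(); hit=movel([p[0],p[1],.213],v=.01,until_force=10); print(hit,get_time(),get_tcp_pos(),get_ft_force()-f0)
a=read_camera("scene")[110:210,200:330,::-1];b=read_camera("top")[90:190,190:320,::-1]
cv2.imwrite("pics/m5.png",np.vstack([cv2.resize(i,None,fx=3,fy=3,interpolation=cv2.INTER_CUBIC) for i in(a,b)]))
```

```text
0.45 False 15.7 [0.5771 0.108  0.2261] [-0.14 -0.38 -0.41]
0.2 False 16.2833 [0.574  0.108  0.2204] [ 0.27 -0.02 -0.19]
0.05 False 16.6833 [0.5733 0.108  0.217 ] [ 0.22  0.79 -0.07]
True 16.975 [0.57465393 0.10814559 0.21660855] [0.29807276 0.5260089  3.47713072]
```

View pics/m5.png

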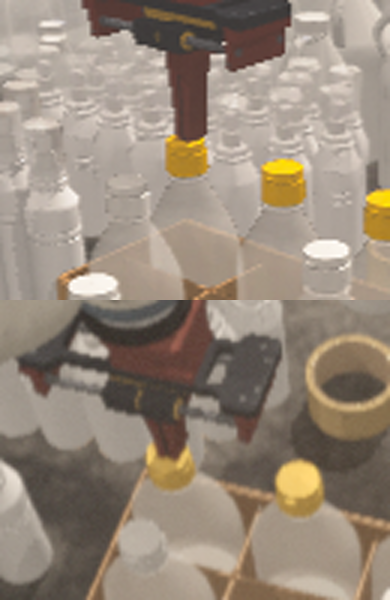

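The lid is down on the mouth. I'll give it one firmer, limited press to be sure it's fully shut, then back off and look.

Run:
```python
from h import *
p=get_tcp_pos(); f0=get_ft_force()
hit=movel([.571,.108,.211],v=.006,until_force=14); print(hit,get_time(),get_tcp_pos(),get_ft_force()); 
wait(.3); print(get_ft_force(),get_tcp_pos())
p=get_tcp_pos(); movel([p[0],p[1],.26],v=.04); movel([.5,.108,.40],v=.2)
print(get_time(),get_ft_force())
for n in("scene","top"): cv2.imwrite(f"pics/{n}6.png",read_camera(n)[:,:,::-1])
a=cv2.imread("pics/scene6.png")[120:220,220:350];b=cv2.imread("pics/top6.png")[100:200,220:350]
cv2.imwrite("pics/m6.png",np.vstack([cv2.resize(i,None,fx=3,fy=3,interpolation=cv2.INTER_CUBIC) for i in(a,b)]))
```

```text
True 17.675 [0.57548062 0.10828946 0.21660999] [-0.36619375 -1.35981343  3.90610364]
[0.48867272 0.03820553 4.88817201] [0.57542812 0.10830041 0.21655584]
20.1667 [ 0.41197251 -0.15433788 -0.1893415 ]
```

View pics/m6.png

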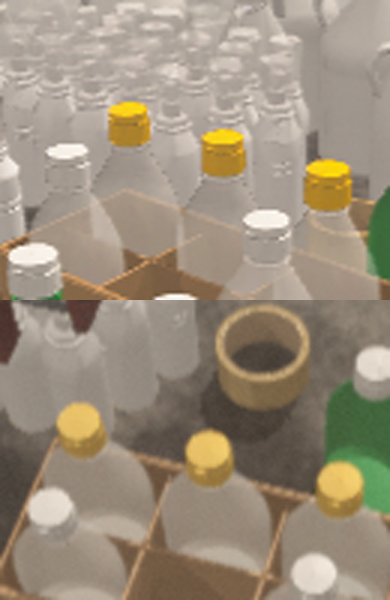

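View pics/scene6.png

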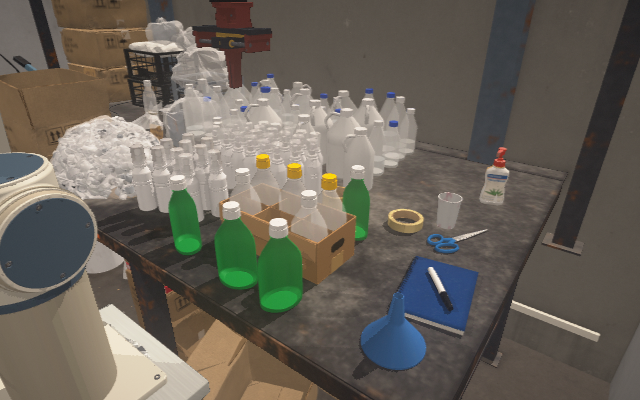

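It looks shut, but a small leftover angle would be under a pixel. There's time, so I'll measure the cap silhouettes and press once more towards the free edge.

Run:
```python
from h import *
q=[0,2**-.5,2**-.5,0]
movel([.567,.108,.26],v=.2); movel([.567,.108,.222],v=.06)
f0=get_ft_force()
hit=movel([.567,.108,.206],v=.012,until_force=22); print(hit,get_time(),get_tcp_pos(),get_ft_force()-f0)
wait(.3); print(get_ft_force()-f0,get_tcp_pos())
p=get_tcp_pos(); movel([p[0],p[1],.26],v=.04); movel([.45,.108,.42],v=.25)
print(get_time(),get_ft_force())
for n in("scene","top"): cv2.imwrite(f"pics/{n}7.png",read_camera(n)[:,:,::-1])
a=cv2.imread("pics/scene7.png")[120:220,220:350];b=cv2.imread("pics/top7.png")[100:200,220:350]
cv2.imwrite("pics/m7.png",np.vstack([cv2.resize(i,None,fx=3,fy=3,interpolation=cv2.INTER_CUBIC) for i in(a,b)]))
for k in (0,6,7):
    hsv=cv2.cvtColor(cv2.imread(f"pics/scene{k}.png"),cv2.COLOR_BGR2HSV);m=cv2.inRange(hsv,(18,150,120),(32,255,255))
    _,l,s,c=cv2.connectedComponentsWithStats(m)
    print(k,[(list(map(int,a)),np.round(b,1)) for a,b in zip(s[1:],c[1:]) if a[4]>20])
```

```text
True 22.8 [0.5704843  0.108363   0.21595722] [ 0.50922497 -0.27660176  5.7676433 ]
[ 0.73719184 -0.32282724  6.48739275] [0.57042746 0.10830768 0.21593801]
25.325 [ 0.25583243 -0.06473318 -0.44081451]
0 [([264, 144, 12, 13, 114], array([269.6, 150.5])), ([257, 157, 13, 12, 134], array([262.9, 162.5])), ([287, 163, 15, 16, 197], array([294.1, 170.5])), ([322, 173, 15, 17, 231], array([329. , 181.2]))]
6 [([256, 154, 14, 15, 177], array([262.7, 160.9])), ([287, 163, 15, 16, 197], array([294.1, 170.5])), ([322, 173, 15, 17, 231], array([329. , 181.2]))]
7 [([258, 154, 13, 14, 170], array([263.9, 160.5])), ([287, 163, 15, 16, 197], array([294.1, 170.5])), ([322, 173, 15, 17, 231], array([329. , 181.2]))]
```

View pics/m7.png

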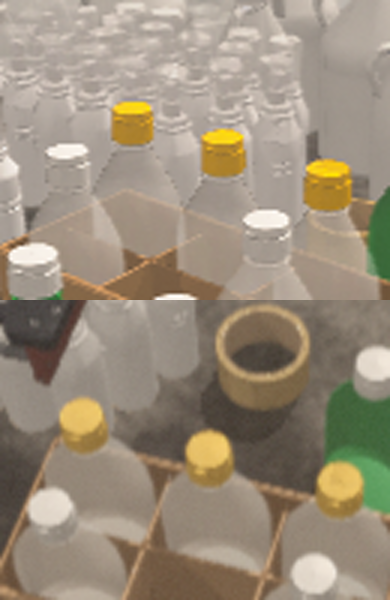

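The contact height with the lid pressed was 0.2159 m, against 0.216 m for a shut lid. The cap now looks like its two shut neighbours. Handing in.

```bash
python3 -c "
from h import *
wait(.5);print(get_time(),get_ft_force());job_done()"
```

```text
25.925 [-0.12812666  0.51224403  0.93086171]
the job is handed in; nothing more can be done
```

I pointed at the open bottle, shut its lid and handed the job in at about 26 s; no verdict is reported. The open one was the left bottle in the far row, its mouth at about (0.573, 0.108, 0.207).

- **Pointing:** I held the shut fingertips about 13 mm above the mouth for 2.4 s. The force reading stayed at noise level, so nothing was touched.
- **Closing:** I swung the lid over from its +x side slowly. I then pressed it three times, with force-change limits of 10, 14 and 22 N. The settled force I read was no more than about 6.5 N.

**Last checks:**
- The last press stopped at 0.2159 m, against 0.216 m expected for a shut lid. The cap now looks like its two shut neighbours. The pictures cannot rule out a very small leftover angle.
- The closed bottle still stands in its pocket; the lid pushing and pressing shifted it by about a pixel (a few mm).
- The other two yellow caps measure exactly as before. Nothing else looks moved in the pictures, though I did not measure the other objects one by one.
- The gripper was clear of everything at the end.

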